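Index the end stop of a cell fixture to close up a row of battery cells

TASK

Close up the row of five cells in the welding fixture: with the fingertips, push the sliding end stop from behind along its rail, past the notches for longer rows, until its plunger drops into the five-cell notch and its sprung pad holds the row together with no gaps. Push only: do not grip or lift the stop, its plunger or any cell, do not crush the row by ramming the stop on past the notch, and keep all the cells standing. Then draw back clear and leave everything else on the bench where it is.

Things in the scene. Friction and masses are not known exactly. Their poses are not given: they have to be found in the camera images.
- fixture: Cell-row welding fixture, screwed down: aluminium base plate 96 (its x) x 280 (its y) x 8 mm; origin at the centre of its underside, z up. Its y runs along the rail from the open end (-140) to the fixed end (+140). Along x = 0 runs a channel 19.6 mm wide between black walls 8 mm thick, 26 mm above the bench; five cells stand in it. A guide rod runs at x = -34 mm, below 26 mm.
- row_end (a point): Centre of the inner face of the black end block (88 x 20 x 50 mm) that closes the channel at the fixture's +y end, 33 mm above the bench, at fixture y = +112 mm; axes as the fixture's. The block's top is 58 mm above the bench.
- notch_5 (a point): The five-cell notch in the steel rack beside the channel (fixture x = +40, y = -3.5 mm, 20 mm above the bench, level with the rack's top); axes as the fixture's. Like notches, 11 mm wide, lie every 18.4 mm along y: those for 6 to 10 cells towards -y, the one for 4 cells at +y. The plunger, 13 mm ahead of the stop's rear face, is over this notch when the stop is at 0.1015.
- stop (a joint): Place (m) of the end stop on its rail, growing towards the cells (+y of the fixture); it only slides. Starts at 0.004 to 0.052. Notches for 10, 9, 8, 7, 6, 5 cells: 0.0095, 0.0279, 0.0463, 0.0647, 0.0831, 0.1015. About 1 to 3 N to slide, 9 to 12 N to climb out of a notch; within 3 mm of a notch it is drawn in and the push dips. About 4.5 mm past the five-cell notch the row goes solid.
- stop_push (a point): Centre of the stop's flat upright rear face, the face to push along +y (axes as the fixture's), 45 mm above the bench, at fixture y = -118 mm + the stop's value. The stop is an aluminium block bridging the rail: x from -44 to +30 mm of here, 26 mm thick (on the +y side), 28 to 62 mm above the bench. Its index plunger stands on its +x side, x = 30 to 52 mm. Behind the face all is below 28 mm.
- plunger (a joint): Lift (m) of the stop's sprung index plunger, whose brass roller (14 mm) rides on the rack: about 0 with the roller in a notch, about 0.0026 on a tooth between notches. Its black knob tops out 77 to 80 mm above the bench.
- pad (a joint): How far (m) the black sprung pad on the stop's front is pressed in: 0 free, about 0.0035 with the stop in the five-cell notch and the row closed, 0.008 fully in. 18 mm wide, 46 mm high, its face 40 mm ahead of the stop's rear face when free; spring 0.5 N plus 0.4 N per mm.
- cell_1: standing bare round battery cell, 18.4 mm diameter x 65 mm tall, 46 g, maroon sleeve, steel button on top; origin at the centre of its foot, z up; no. 1 of the row in the fixture's channel, counted from the fixed end; it stands 8 mm above the bench on the base plate. The row starts with gaps of some mm; closed up, this cell is at fixture y = 102.8 mm.
- cell_2: standing bare round battery cell, 18.4 mm diameter x 65 mm tall, 46 g, maroon sleeve, steel button on top; origin at the centre of its foot, z up; no. 2 of the row in the fixture's channel, counted from the fixed end; it stands 8 mm above the bench on the base plate. The row starts with gaps of some mm; closed up, this cell is at fixture y = 84.4 mm.
- cell_3: standing bare round battery cell, 18.4 mm diameter x 65 mm tall, 46 g, maroon sleeve, steel button on top; origin at the centre of its foot, z up; no. 3 of the row in the fixture's channel, counted from the fixed end; it stands 8 mm above the bench on the base plate. The row starts with gaps of some mm; closed up, this cell is at fixture y = 66.0 mm.
- cell_4: standing bare round battery cell, 18.4 mm diameter x 65 mm tall, 46 g, maroon sleeve, steel button on top; origin at the centre of its foot, z up; no. 4 of the row in the fixture's channel, counted from the fixed end; it stands 8 mm above the bench on the base plate. The row starts with gaps of some mm; closed up, this cell is at fixture y = 47.6 mm.
- cell_5: standing bare round battery cell, 18.4 mm diameter x 65 mm tall, 46 g, maroon sleeve, steel button on top; origin at the centre of its foot, z up; no. 5 of the row in the fixture's channel, counted from the fixed end; it stands 8 mm above the bench on the base plate. The row starts with gaps of some mm; closed up, this cell is at fixture y = 29.2 mm.
- spare_1: standing bare round battery cell, 18.4 mm diameter x 65 mm tall, 46 g, maroon sleeve, steel button on top; origin at the centre of its foot, z up; a bystander on the bench beside the fixture, on the robot's side; not part of the row.
- spare_2: standing bare round battery cell, 18.4 mm diameter x 65 mm tall, 46 g, maroon sleeve, steel button on top; origin at the centre of its foot, z up; a bystander on the bench beside the fixture, on the far side; not part of the row.
- reel: Bystander: small reel of nickel strip lying flat beside the fixture on the far side, white flanges 72 mm diameter, 12 mm high; origin at the centre of its underside.
- pack: Bystander: finished blue battery pack lying right of the fixture, 110 x 66 x 37 mm; origin at the centre of its underside.
- meter: Bystander: dark hand multimeter lying on its back left of the fixture, 150 x 75 x 34 mm (45 mm over its dial); origin at the centre of its underside.
- driver: Bystander: screwdriver lying on the bench to the near right; origin under its middle.
- jar: Bystander: grey jar with a white cap, 60 mm diameter, 75 mm high, standing at the far left; origin at the centre of its underside.
- bracket: Bystander: flat black ten-cell plastic bracket lying beside the fixture on the robot's side, 41 x 101 x 8 mm; origin at the centre of its underside.

How it is judged:
By the outcome, as a careful person would: the job done as asked, in the order asked, and still so for the second after the job is handed in, with the robot touching nothing.
It also fails if it takes over 40 s, if anything falls off the work surface, if the arm or the gripper's body presses on something with over 40 N, if the wrist force passes 120 N, or if a joint passes its speed limit or range.

ROBOT

A 7-joint arm with a two-finger parallel gripper is mounted at the origin on the work surface. World frame = base frame: x ahead of the robot, y to its left, z up, the work surface at z = 0. Lengths are in mm, angles in degrees, forces in N, time in s.
With the tool pointing down it reaches from about 425 to 875 mm from the base axis. Payload 8.4 kg.
Tool frame: the origin (TCP) lies at the very end of the fingers, on their centre line; the grasp point (between the pads) lies 19 mm behind it (bot.pinch_z is the distance from the TCP to the grasp point, in mm); z points along the fingers, y is the line along which they close (so a half turn about z gives the same grasp; the last joint's range is limited). The gripper opens to 87 mm and grips with 3 to 60 N. Pads are 19 mm wide; open, the fingers measure 117 mm over their backs; the gripper's body (75 mm by 190 mm) begins 51 mm behind the grasp point.
Start: joints at [60.035, 19.091, 2.286, 83.961, -0.768, 76.965, -3.352], TCP at [267.273, -592.477, 222.546] pointing down, gripper open.
Joint ranges: [-147.57, 147.57], [-21.85, 119.76], [-74.77, 79.35], [14.55, 137.4], [-85.83, 265.84], [4.83, 119.75], [-152.11, 152.11]. Speed limits (degrees/s): [127.2, 127.2, 159.86, 159.86, 180, 180, 180].

INTERFACE

Orientations are given as [roll, pitch, yaw] about the fixed x, y, z axes, in that order (R = Rz(yaw) Ry(pitch) Rx(roll)).
In Python, from station import bot, viewer gives the robot as it stands.
- The arm moves only by the tool step_arm, never from a script. Its argument "commands" is a list of rows, each a list of 7 numbers: the shift along the world's x, y, z in m, then the turn, a rotation vector about the world's x, y, z in rad, then the closure, from -1 (fully open) to 1 (shut). A call has exactly 10 rows; each row is the pose to reach, as a shift and turn from the pose commanded when the call began; what a row does not reach only later rows make up. A row lasts 1/8 s, in which the tool goes at most 62.5 mm and 10.7 degrees, less where a joint would pass 70% of its speed; a pose out of reach is approached as far as the arm can. A call with a gripper value outside its range is refused whole. The fingers move at their own pace and stop on an object; the grip force is fixed at half the most. Time passes only in rows, so rows that repeat a pose let the fingers close, or fill a call up. It gives the time, the measured TCP pose, the force, the opening and the grip force at its end, in the units of the state.
- bot.read_state(): the state, without advancing time (a new reading comes with each control period).
- viewer.camera(name): name is "side" or "top"; returns the picture (384x512x3 uint8, red, green, blue); there is no depth.
- viewer.get_calibration(name): a dict with "vertical_fov" (degrees; the focal length in pixels is half the picture's height over the tangent of half this angle, whatever the lens; pixels are square), "cx", "cy" (the principal point, pixels), "R" (3x3) and "t" (3): a world point X has camera coordinates R X + t. Camera axes: x right, y down, z forward; pixel columns grow to the right and rows downward; lengths in mm; the calibration is good to about 2 mm. A picture is of the moment at which its call begins. get_calibration takes no time and is no camera call.
- bot.close_job(): hands the job in; it is judged then, once.
The state is a dict: "time_s": time; "joints": joint angles; "joint_velocities": joint speeds; "tau": joint torques, N m; "position": TCP position; "ee_rot": TCP orientation; "contact_force": force on the tool from outside, world axes, zero at the start; "ft_torque": the same for the moment, N m; "grip_width": finger opening in mm; "gripper_force": force on a finger pad.
Only numpy, scipy, OpenCV 4.12 (cv2) and the standard library are available. Lean on these libraries where they do the work, as an engineer would, in place of code of your own. Each camera call takes 0.05 s, during which the arm holds its last target. There are 200 camera calls.

## Working session

There is one attempt and no reset: what is moved stays moved. The work goes in short steps, Python scripts to look and compute and a tool call to move; the robot and the scene stay as the last step left them, time stands still between calls to the robot, and variables do not carry over. Pictures are saved under pics/ and viewed, at most 10 in all, crops included, and the job is handed in when it is done.

Besides the shell and the picture viewer there is one more tool, called after ">>>" as name([rows], argument=value, ...), one row to a line, values as JSON. step_arm: Moves the arm, as the interface text tells. Its arguments: {"type":"object","properties":{"commands":{"type":"array","items":{"type":"array","items":{"type":"number"}}}},"required":["commands"]}

```bash
mkdir -p pics; python3 - <<'E'
from station import bot, viewer
import cv2
for n in("top","side"):
    im=viewer.camera(n); cv2.imwrite(f"pics/{n}0.png",im[:,:,::-1])
    c=viewer.get_calibration(n); print(n,c)
s=bot.read_state(); print(s["position"],s["ee_rot"],s["time_s"],s["contact_force"])
E
```

```text
top {'vertical_fov': 54.66221906002937, 'cx': 250.9525350878807, 'cy': 197.50499563659, 'R': array([[ 0.00637583, -0.99997877, -0.0013419 ],
       [-0.99362993, -0.00618436, -0.11252251],
       [ 0.11251182,  0.00205078, -0.99364827]]), 't': array([ 18.44382219, 559.98508057, 934.90143951])}
side {'vertical_fov': 52.78227627442771, 'cx': 258.2486550454183, 'cy': 195.1822400805027, 'R': array([[-0.85708154, -0.51481814, -0.01932685],
       [-0.25053822,  0.4492948 , -0.85753413],
       [ 0.45015757, -0.73013456, -0.5140639 ]]), 't': array([ 455.90466403,  168.94439075, 1026.7468553 ])}
[ 267.07766968 -592.14061958  221.74556993] [-1.79916282e+02  7.39218818e-03  2.42796085e+01] 0.1 [-0.56060767  0.05495742  0.68075403]
```

View pics/top0.png

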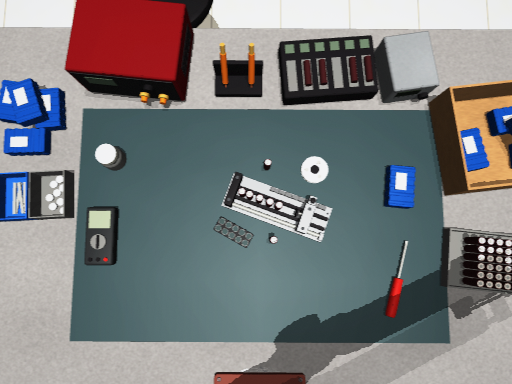

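View pics/side0.png

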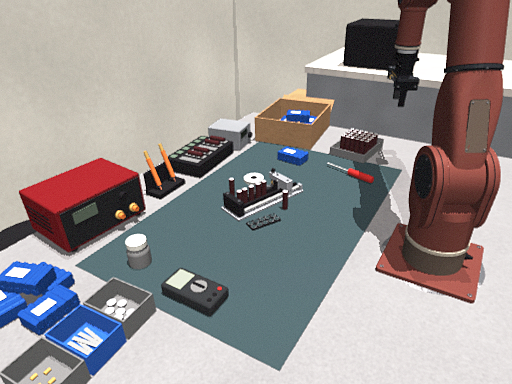

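The top view shows the fixture at about (277,206): black end block at left (232,188), stop at right (~(310,210)). The spares are at (267,163) and (273,239). I'll zoom in next.

```bash
python3 - <<'E'
import cv2,numpy as np
a=cv2.imread("pics/top0.png")[150:255,210:345]
b=cv2.imread("pics/side0.png")[160:235,210:315]
a=cv2.resize(a,None,fx=5.5,fy=5.5,interpolation=cv2.INTER_CUBIC)
cv2.imwrite("pics/c0.png",a)
cv2.imwrite("pics/c1.png",cv2.resize(b,None,fx=7,fy=7,interpolation=cv2.INTER_CUBIC))
E
```

```text
(no output)
```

View pics/c0.png

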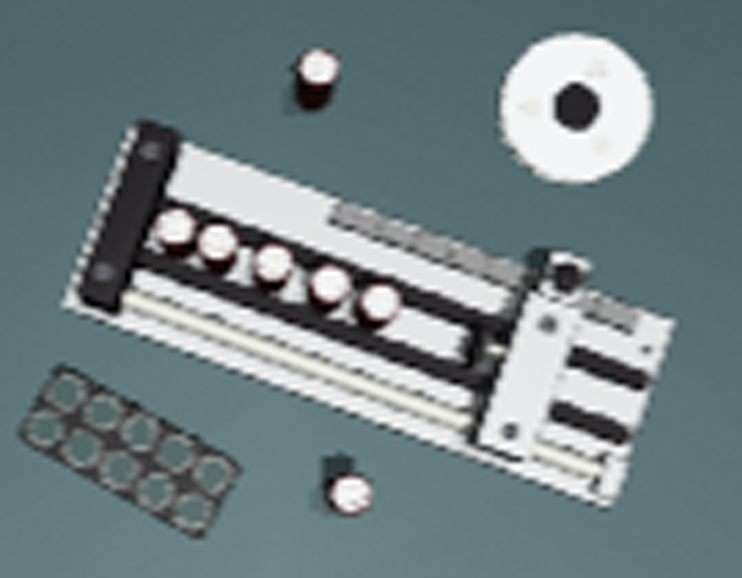

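View pics/c1.png

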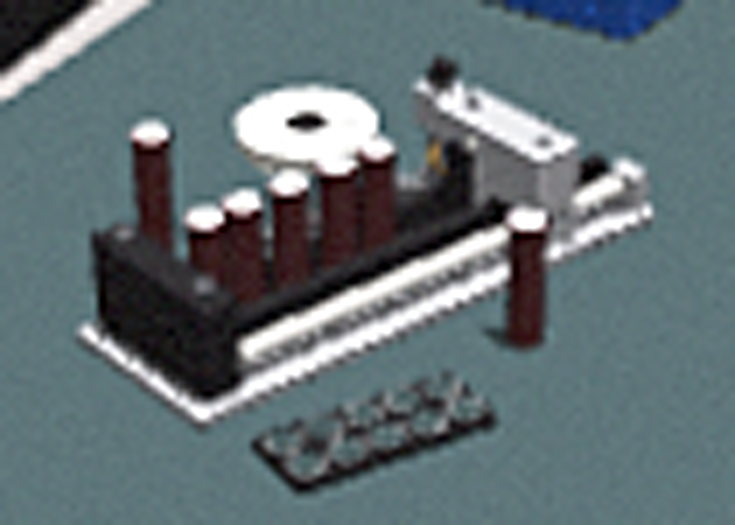

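The crops show the plate corners on the right at crop (675,320) and (610,508), and near left at (65,303). The stop's top is at about (525,285), (572,300), (525,455) and (480,440). The cell tops run from (177,228) to (379,302). I'll convert these to world points.

```bash
cat > h.py <<'E'
import numpy as np
from station import viewer
def ray(n,u,v,z):
    c=viewer.get_calibration(n); f=192/np.tan(np.radians(c["vertical_fov"]/2))
    R,t=c["R"],c["t"]; o=-R.T@t; d=R.T@np.array([(u-c["cx"])/f,(v-c["cy"])/f,1])
    return o+d*(z-o[2])/d[2]
def proj(n,X):
    c=viewer.get_calibration(n); f=192/np.tan(np.radians(c["vertical_fov"]/2))
    p=c["R"]@np.array(X)+c["t"]; return f*p[:2]/p[2]+[c["cx"],c["cy"]]
E
python3 - <<'E'
from h import *
cr=lambda x,y,z:ray("top",(x+.5)/5.5-.5+210,(y+.5)/5.5-.5+150,z)
P={k:cr(*v) for k,v in dict(fr=(675,320,8),nr=(610,508,8),nl=(65,303,8),sfl=(525,285,62),sfr=(572,300,62),snr=(525,455,62),snl=(480,440,62),c1=(177,228,73),c2=(218,243,73),c3=(273,265,73),c4=(329,284,73),c5=(379,302,73),sp1=(351,493,65),sp2=(319,67,65),knob=(567,278,78),blk_f=(175,135,58),blk_n=(120,310,58),reel=(577,108,12)).items()}
for k,v in P.items(): print(k,v.round(1))
d=lambda a,b:np.linalg.norm(P[a]-P[b]).round(1)
a=lambda a,b:np.degrees(np.arctan2(-(P[a]-P[b])[0],(P[a]-P[b])[1])).round(1)
print("len",d("nl","nr"),"wid",d("fr","nr"),"cell",d("c1","c5"),"stop",d("sfr","snr"),d("sfl","sfr"))
yaw=np.mean([a("nl","nr"),a("c1","c5")]);print("yaws",a("nl","nr"),a("c1","c5"),a("nl","nr"), np.degrees(np.arctan2(*(P["fr"]-P["nr"])[[1,0]])))
c,s=np.cos(np.radians(yaw)),np.sin(np.radians(yaw));ex=np.array([c,s]);ey=np.array([-s,c])
O=(P["fr"]+P["nl"])[:2]/2
print("yaw",yaw,"O",O,"ey",ey)
for k,v in P.items(): print(k,((v[:2]-O)@ex).round(1),((v[:2]-O)@ey).round(1))
E
```

```text
fr [ 536.4 -194.3    8. ]
nr [ 446.1 -161.6    8. ]
nl [542.8 100.5   8. ]
sfl [ 547.4 -114.2   62. ]
sfr [ 540.6 -135.7   62. ]
snr [ 469.9 -113.5   62. ]
snl [476.6 -93.1  62. ]
c1 [571.2  44.9  73. ]
c2 [564.5  26.2  73. ]
c3 [554.6   1.3  73. ]
c4 [546.1 -24.1  73. ]
c5 [538.1 -46.7  73. ]
sp1 [452.3 -34.4  65. ]
sp2 [647.6 -19.8  65. ]
knob [ 549.  -130.9   78. ]
blk_f [616.7  46.6  58. ]
blk_n [535.1  71.1  58. ]
reel [ 639.3 -147.6   12. ]
len 279.4 wid 96.1 cell 97.4 stop 74.1 22.4
yaws -20.3 -19.9 -20.3 -19.897624789107923
yaw -20.1 O [539.62839784 -46.90911172] ey [0.34365969 0.93909425]
fr 47.6 -139.5
nr -48.5 -139.9
nl -47.6 139.5
sfl 30.4 -60.6
sfr 31.4 -83.0
snr -42.6 -86.5
snl -43.3 -65.1
c1 -1.9 97.1
c2 -1.8 77.2
c3 -2.5 50.4
c4 -1.7 23.7
c5 -1.5 -0.3
sp1 -86.3 -18.3
sp2 92.1 62.6
knob 37.7 -75.6
blk_f 40.2 114.3
blk_n -44.8 109.3
reel 128.2 -60.3
```

Sizes check out: plate 279 x 96 mm, stop 74 mm wide. The fixture origin is about (540,-47) with yaw -20.1°. The stop's rear face is at fixture y of about -86, so the stop is at about 0.032. I'll go behind it with the fingers shut and their closing line along fixture x, which is a tool turn of +45.6°.

>>> step_arm([
  [0.023, 0.043, -0.007, 0, 0, 0.08, 1],
  [0.05, 0.094, -0.016, 0, 0, 0.18, 1],
  [0.078, 0.145, -0.024, 0, 0, 0.28, 1],
  [0.106, 0.196, -0.032, 0, 0, 0.38, 1],
  [0.134, 0.248, -0.041, 0, 0, 0.48, 1],
  [0.162, 0.3, -0.05, 0, 0, 0.58, 1],
  [0.19, 0.352, -0.058, 0, 0, 0.68, 1],
  [0.214, 0.398, -0.066, 0, 0, 0.75, 1],
  [0.23, 0.428, -0.072, 0, 0, 0.796, 1],
  [0.23, 0.428, -0.072, 0, 0, 0.796, 1],
])

```text
time_s: 1.35
position: [497.9, -161.3, 149.9]
ee_rot: [-179.9, -0.1, 70.2]
contact_force: [-1.0, -0.8, -0.1]
grip_width: 1.9
gripper_force: 0.0
```

>>> step_arm([
  [-0.001, -0.003, -0.015, 0, 0, 0, 1],
  [-0.001, -0.003, -0.035, 0, 0, 0, 1],
  [-0.001, -0.003, -0.055, 0, 0, 0, 1],
  [-0.001, -0.003, -0.075, 0, 0, 0, 1],
  [-0.001, -0.003, -0.092, 0, 0, 0, 1],
  [-0.001, -0.003, -0.102, 0, 0, 0, 1],
  [-0.001, -0.003, -0.107, 0, 0, 0, 1],
  [-0.001, -0.003, -0.107, 0, 0, 0, 1],
  [-0.001, -0.003, -0.107, 0, 0, 0, 1],
  [-0.001, -0.003, -0.107, 0, 0, 0, 1],
])

```text
time_s: 2.6
position: [496.6, -167.6, 44.1]
ee_rot: [180.0, 0.0, 69.9]
contact_force: [0.2, 0.4, 0.2]
grip_width: 0.2
gripper_force: 0.0
```

```bash
python3 - <<'E'
from station import bot, viewer
import cv2
b=viewer.camera("side")[150:240,200:320,::-1]; a=viewer.camera("top")[150:240,210:345,::-1]
b=cv2.resize(b,(720,540),interpolation=cv2.INTER_CUBIC)
cv2.imwrite("pics/d.png",b)
s=bot.read_state(); print(s["position"],s["contact_force"])
E
```

```text
[ 496.48751175 -167.52115772   43.88056003] [ 0.36888953 -0.37022894  0.48106073]
```

View pics/d.png

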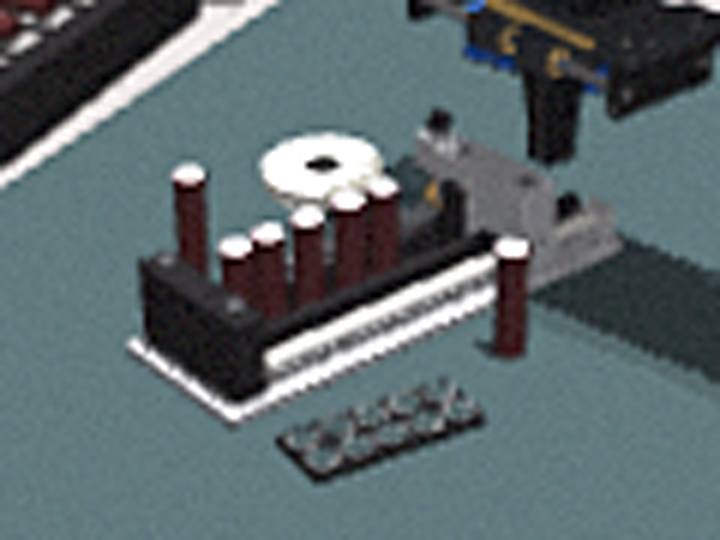

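The fingertips (crop (550,160)) are behind the stop's rear face and clear of everything. Now I'll move up to contact, along (0.344, 0.939).

>>> step_arm([
  [0.0017, 0.0047, 0, 0, 0, 0, 1],
  [0.0034, 0.0094, 0, 0, 0, 0, 1],
  [0.0052, 0.0141, 0, 0, 0, 0, 1],
  [0.0069, 0.0188, 0, 0, 0, 0, 1],
  [0.0086, 0.0235, 0, 0, 0, 0, 1],
  [0.0103, 0.0282, 0, 0, 0, 0, 1],
  [0.012, 0.0329, 0, 0, 0, 0, 1],
  [0.0127, 0.0347, 0, 0, 0, 0, 1],
  [0.0134, 0.0366, 0, 0, 0, 0, 1],
  [0.0138, 0.0376, 0, 0, 0, 0, 1],
])

```text
time_s: 3.95
position: [508.2, -134.5, 43.6]
ee_rot: [-179.9, 0.3, 69.6]
contact_force: [-4.0, -7.3, 3.8]
grip_width: 0.7
gripper_force: 3.7
```

>>> step_arm([
  [0.0003, 0.0009, 0, 0, 0, 0, 1],
  [0.0007, 0.0019, 0, 0, 0, 0, 1],
  [0.001, 0.0028, 0, 0, 0, 0, 1],
  [0.0014, 0.0038, 0, 0, 0, 0, 1],
  [0.0017, 0.0047, 0, 0, 0, 0, 1],
  [0.0021, 0.0056, 0, 0, 0, 0, 1],
  [0.0024, 0.0066, 0, 0, 0, 0, 1],
  [0.0027, 0.0075, 0, 0, 0, 0, 1],
  [0.0027, 0.0075, 0, 0, 0, 0, 1],
  [0.0027, 0.0075, 0, 0, 0, 0, 1],
])

```text
time_s: 5.2
position: [512.8, -122.7, 43.6]
ee_rot: [180.0, 0.0, 69.9]
contact_force: [0.4, -2.6, 0.7]
grip_width: 0.3
gripper_force: 1.4
```

```bash
cat > look.py <<'E'
import sys,cv2
from h import *
from station import bot
O=np.array([539.6,-46.9]);a=np.radians(-20.1);ex=np.array([np.cos(a),np.sin(a)]);ey=np.array([-np.sin(a),np.cos(a)])
fx=lambda p:np.round([(np.array(p)[:2]-O)@ex,(np.array(p)[:2]-O)@ey],1)
s=bot.read_state();print(s["time_s"],"tcp",fx(s["position"]),"F",np.round([s["contact_force"][:2]@ex,s["contact_force"][:2]@ey],1))
im=viewer.camera("side")[150:240,200:320,::-1] if len(sys.argv)>1 else None
if im is not None: cv2.imwrite(f"pics/{sys.argv[1]}.png",cv2.resize(im,(720,540),interpolation=cv2.INTER_CUBIC))
E
python3 look.py e
```

```text
5.2 tcp [  0.8 -80.4] F [ 1.3 -2.3]
```

View pics/e.png

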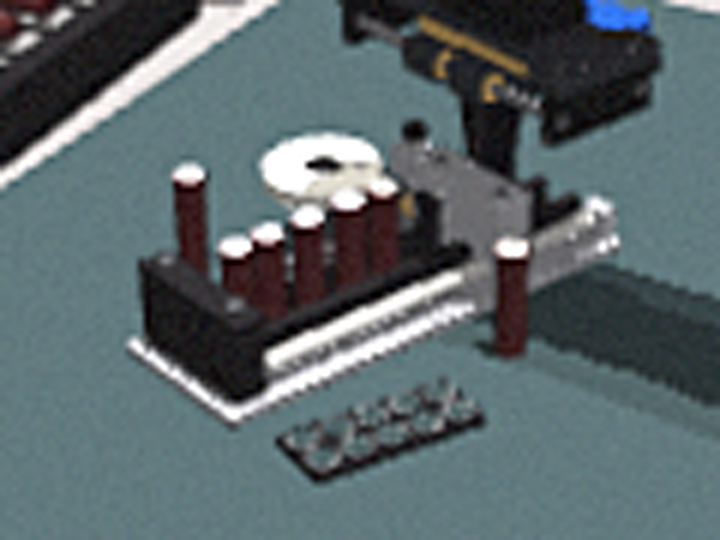

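The stop has slid, with the knob moving from crop (440,118) to (412,132), and all the cells are standing. Working out the offset:

```bash
python3 - <<'E'
from look import *
for n,x,y,z in(("knob0",440,118,78),("knob1",412,130,78),("c1top",236,246,73),("c5top",383,187,73),("blk corner",263,318,58)):
    print(n,fx(ray("side",(x+.5)/6-.5+200,(y+.5)/6-.5+150,z)))
E
```

```text
5.25 tcp [  0.9 -80.4] F [ 1.  -3.1]
knob0 [ 29.6 -67.6]
knob1 [ 28.8 -46. ]
c1top [ -3.7 101.5]
c5top [-4.8  3. ]
blk corner [-49.9 119.4]
```

The stop is near the eight-cell notch (0.0463), with the TCP about 9 mm behind the face. I'll push one pitch at a time.

>>> step_arm([
  [0.0008, 0.0022, 0, 0, 0, 0, 1],
  [0.0016, 0.0043, 0, 0, 0, 0, 1],
  [0.0024, 0.0065, 0, 0, 0, 0, 1],
  [0.0032, 0.0086, 0, 0, 0, 0, 1],
  [0.0039, 0.0108, 0, 0, 0, 0, 1],
  [0.0047, 0.013, 0, 0, 0, 0, 1],
  [0.0055, 0.0151, 0, 0, 0, 0, 1],
  [0.0063, 0.0173, 0, 0, 0, 0, 1],
  [0.0063, 0.0173, 0, 0, 0, 0, 1],
  [0.0063, 0.0173, 0, 0, 0, 0, 1],
])

```text
time_s: 6.5
position: [519.1, -105.1, 43.6]
ee_rot: [-180.0, 0.0, 69.9]
contact_force: [-0.9, -3.2, 0.9]
grip_width: 0.5
gripper_force: 1.5
```

```bash
python3 look.py
```

```text
6.5 tcp [  0.7 -61.7] F [ 0.3 -3.3]
```

>>> step_arm([
  [0.0003, 0.0009, 0, 0, 0, 0, 1],
  [0.0007, 0.0019, 0, 0, 0, 0, 1],
  [0.001, 0.0028, 0, 0, 0, 0, 1],
  [0.0014, 0.0038, 0, 0, 0, 0, 1],
  [0.0017, 0.0047, 0, 0, 0, 0, 1],
  [0.0017, 0.0047, 0, 0, 0, 0, 1],
  [0.0017, 0.0047, 0, 0, 0, 0, 1],
  [0.0017, 0.0047, 0, 0, 0, 0, 1],
  [0.0017, 0.0047, 0, 0, 0, 0, 1],
  [0.0017, 0.0047, 0, 0, 0, 0, 1],
])

```text
time_s: 7.75
position: [519.7, -103.4, 43.6]
ee_rot: [-180.0, 0.2, 69.8]
contact_force: [-4.4, -12.3, 5.9]
grip_width: 0.2
gripper_force: 6.4
```

```bash
python3 look.py
```

```text
7.75 tcp [  0.7 -59.9] F [  0.1 -13.1]
```

The push has risen to 13 N, climbing out of the seven-cell notch with the TCP at -61. The five-cell notch should then come at TCP fixture y of about -24.5. I'll go on one notch.

>>> step_arm([
  [0.0005, 0.0014, 0, 0, 0, 0, 1],
  [0.001, 0.0028, 0, 0, 0, 0, 1],
  [0.0015, 0.0042, 0, 0, 0, 0, 1],
  [0.0021, 0.0056, 0, 0, 0, 0, 1],
  [0.0026, 0.007, 0, 0, 0, 0, 1],
  [0.0031, 0.0085, 0, 0, 0, 0, 1],
  [0.0036, 0.0099, 0, 0, 0, 0, 1],
  [0.0041, 0.0113, 0, 0, 0, 0, 1],
  [0.0046, 0.0126, 0, 0, 0, 0, 1],
  [0.0046, 0.0126, 0, 0, 0, 0, 1],
])

```text
time_s: 9.0
position: [525.2, -87.8, 43.5]
ee_rot: [-180.0, 0.0, 69.9]
contact_force: [-0.7, -4.5, 2.2]
grip_width: 0.6
gripper_force: 1.8
```

```bash
python3 look.py f
```

```text
9.0 tcp [  0.5 -43.4] F [ 0.9 -4.4]
```

View pics/f.png

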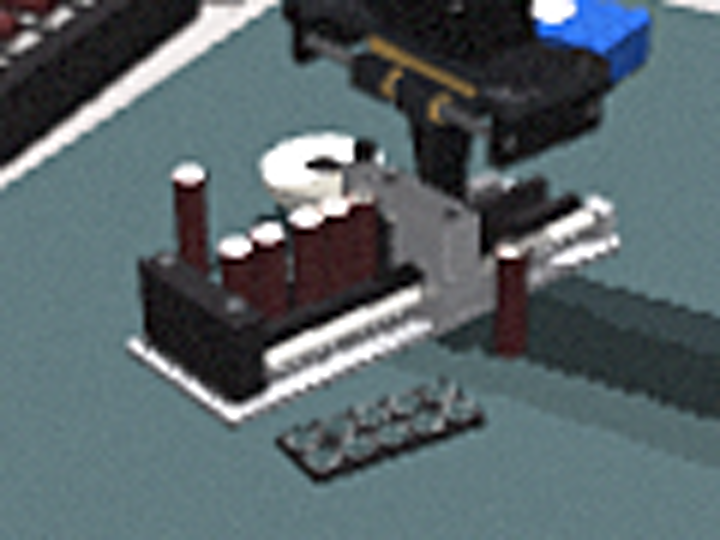

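The stop has reached the cells, and cells 3 to 5 are almost touching (tops at (308,217), (337,205) and (362,197)). This is the six-cell notch, so one pitch remains. I'll climb out and stop short on the tooth.

>>> step_arm([
  [0.0005, 0.0014, 0, 0, 0, 0, 1],
  [0.001, 0.0028, 0, 0, 0, 0, 1],
  [0.0015, 0.0042, 0, 0, 0, 0, 1],
  [0.0021, 0.0056, 0, 0, 0, 0, 1],
  [0.0026, 0.007, 0, 0, 0, 0, 1],
  [0.0031, 0.0085, 0, 0, 0, 0, 1],
  [0.0036, 0.0099, 0, 0, 0, 0, 1],
  [0.0041, 0.0113, 0, 0, 0, 0, 1],
  [0.0046, 0.0126, 0, 0, 0, 0, 1],
  [0.0046, 0.0126, 0, 0, 0, 0, 1],
])

```text
time_s: 10.3
position: [530.3, -74.0, 43.5]
ee_rot: [-180.0, -0.1, 70.0]
contact_force: [-0.7, 0.5, -0.4]
grip_width: 0.5
gripper_force: 0.0
```

```bash
python3 look.py
```

```text
10.3 tcp [  0.6 -28.7] F [-0.8  0.2]
```

>>> step_arm([
  [0.0001, 0.0004, 0, 0, 0, 0, 1],
  [0.0003, 0.0008, 0, 0, 0, 0, 1],
  [0.0004, 0.0011, 0, 0, 0, 0, 1],
  [0.0005, 0.0015, 0, 0, 0, 0, 1],
  [0.0007, 0.0019, 0, 0, 0, 0, 1],
  [0.0008, 0.0023, 0, 0, 0, 0, 1],
  [0.001, 0.0026, 0, 0, 0, 0, 1],
  [0.001, 0.0028, 0, 0, 0, 0, 1],
  [0.001, 0.0028, 0, 0, 0, 0, 1],
  [0.001, 0.0028, 0, 0, 0, 0, 1],
])

```text
time_s: 11.55
position: [531.0, -72.4, 43.5]
ee_rot: [-180.0, -0.0, 69.9]
contact_force: [-0.1, 0.8, 0.1]
grip_width: 0.3
gripper_force: 0.0
```

```bash
python3 look.py g
```

```text
11.55 tcp [  0.6 -26.9] F [-0.4  0.7]
```

View pics/g.png

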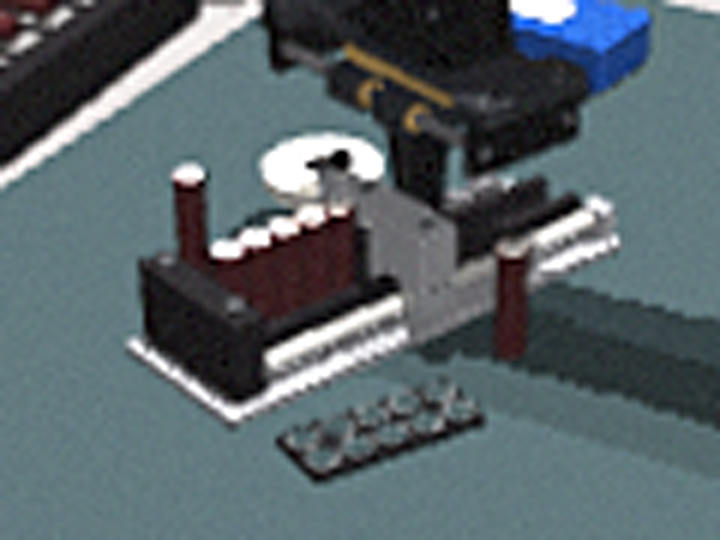

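The row is closed up, with the five cell tops touching from (226,250) to (340,210), and the knob has moved one pitch to (340,160). There is no force now, so the stop seems to have dropped in ahead of the fingers. A gentle push will confirm it is seated.

>>> step_arm([
  [0.0001, 0.0004, 0, 0, 0, 0, 1],
  [0.0003, 0.0008, 0, 0, 0, 0, 1],
  [0.0004, 0.0011, 0, 0, 0, 0, 1],
  [0.0005, 0.0015, 0, 0, 0, 0, 1],
  [0.0007, 0.0019, 0, 0, 0, 0, 1],
  [0.0008, 0.0023, 0, 0, 0, 0, 1],
  [0.0008, 0.0023, 0, 0, 0, 0, 1],
  [0.0008, 0.0023, 0, 0, 0, 0, 1],
  [0.0008, 0.0023, 0, 0, 0, 0, 1],
  [0.0008, 0.0023, 0, 0, 0, 0, 1],
])

```text
time_s: 12.85
position: [531.6, -70.7, 43.5]
ee_rot: [-180.0, 0.0, 69.9]
contact_force: [-2.4, -5.2, 1.6]
grip_width: 0.3
gripper_force: 2.6
```

```bash
python3 look.py
```

```text
12.85 tcp [  0.6 -25.1] F [-0.4 -5.7]
```

Contact is at TCP -25.1 and it resists 5.7 N. That is exactly one pitch (18.3 mm) beyond the six-cell seat at -43.4 and two beyond the seven-cell seat at -61.7, so the stop is seated. Now I'll draw back and rise.

>>> step_arm([
  [-0.001, -0.003, 0, 0, 0, 0, 1],
  [-0.003, -0.009, 0, 0, 0, 0, 1],
  [-0.007, -0.019, 0, 0, 0, 0, 1],
  [-0.012, -0.033, 0, 0, 0, 0, 1],
  [-0.016, -0.044, 0, 0, 0, 0, 1],
  [-0.017, -0.047, 0.02, 0, 0, 0, 1],
  [-0.017, -0.047, 0.05, 0, 0, 0, 1],
  [-0.017, -0.047, 0.09, 0, 0, 0, 1],
  [-0.017, -0.047, 0.13, 0, 0, 0, 1],
  [-0.017, -0.047, 0.15, 0, 0, 0, 1],
])

```text
time_s: 14.1
position: [515.4, -117.8, 196.0]
ee_rot: [179.8, -0.0, 69.9]
contact_force: [0.3, 0.1, -0.8]
grip_width: 0.4
gripper_force: 0.0
```

>>> step_arm([
  [-0.01, -0.03, 0.01, 0, 0, 0, 1],
  [-0.03, -0.07, 0.02, 0, 0, 0, 1],
  [-0.05, -0.11, 0.03, 0, 0, 0, 1],
  [-0.07, -0.16, 0.04, 0, 0, 0, 1],
  [-0.09, -0.2, 0.04, 0, 0, 0, 1],
  [-0.11, -0.24, 0.04, 0, 0, 0, 1],
  [-0.12, -0.26, 0.04, 0, 0, 0, 1],
  [-0.12, -0.26, 0.04, 0, 0, 0, 1],
  [-0.12, -0.26, 0.04, 0, 0, 0, 1],
  [-0.12, -0.26, 0.04, 0, 0, 0, 1],
])

```text
time_s: 15.35
position: [395.5, -376.0, 233.6]
ee_rot: [180.0, -0.0, 70.0]
contact_force: [-0.4, -0.4, -0.3]
grip_width: 0.2
gripper_force: 0.0
```

```bash
python3 - <<'E'
from station import viewer,bot
import cv2
a=viewer.camera("top")[150:255,210:345,::-1]
cv2.imwrite("pics/h.png",cv2.resize(a,None,fx=5.5,fy=5.5,interpolation=cv2.INTER_CUBIC))
E
```

```text
(no output)
```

View pics/h.png

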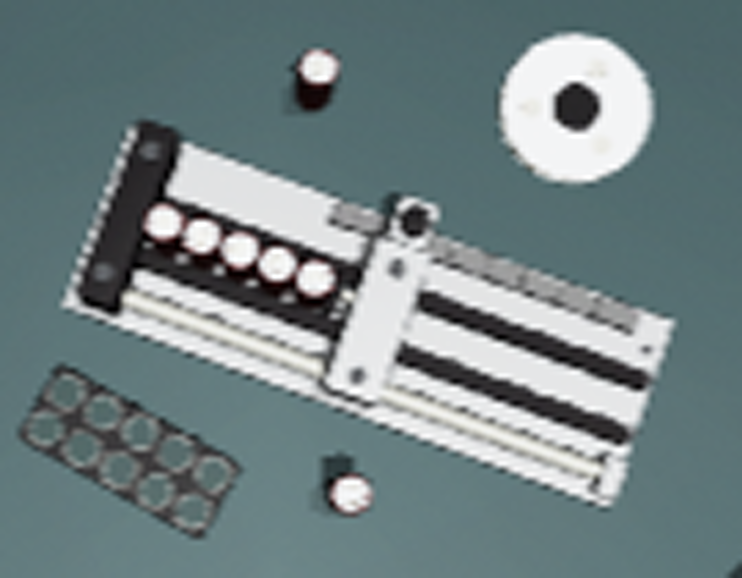

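The top view shows five cells evenly touching from (163,222) to (315,279). The stop has travelled about 74 mm, from the 0.0279 notch to 0.1015, and the bystanders haven't moved. Handing in.

```bash
python3 -c "
from station import bot
print(bot.close_job())"
```

```text
the job is handed in; nothing more can be done
None
```

The stop is seated in the five-cell notch with the row of five cells closed and standing, the arm is drawn back clear, and the job was handed in at about 15 s.

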